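Seat the divider comb in the grain sorting tray

ROBOT

A 6-joint arm with a two-finger parallel gripper is mounted at the origin on the work surface. World frame = base frame: x ahead of the robot, y to its left, z up, the work surface at z = 0. Lengths are in m, angles in degrees, forces in N, time in s.
With the tool pointing down it reaches from about 0.3 to 0.75 m from the base axis. Payload 8.5 kg.
Tool frame: the origin (TCP) lies midway between the tips of the shut fingers; the grasp point (between the pads) lies 19 mm behind it; z points along the fingers, y is the direction in which the jaws open and shut (so a half turn about z gives the same grasp; the last joint's range is limited). The gripper opens to 85 mm and grips with 20 to 120 N. Pads are 22 mm wide; open, the fingers measure 114 mm over their backs; the gripper's body (76 mm by 85 mm) begins 54 mm behind the grasp point. The pads swing forward as they close: fully open they stand 13 mm farther back than shut.
Start: joints at [58.253, 21.807, 74.336, -0, 83.858, -12.336], TCP at [0.183, 0.519, 0.231] pointing down, gripper open.
Joint ranges: [-178.18, 178.18], [-50.72, 133.34], [12.68, 142.11], [-81.47, 261.47], [9.98, 163.14], [-165.26, 165.26]. Speed limits (degrees/s): [136.94, 136.94, 180, 180, 180, 180].

INTERFACE

Orientations are given as a 3x3 rotation matrix whose columns are the frame's x, y, z axes.
In Python, from rig import status, eyes, env gives the robot as it stands. The module is installed in compiled form; this text tells all that it offers.
- The arm moves only by the tool play_rows, never from a script. Its argument "targets" is text: rows parted by semicolons, each of 5 numbers parted by spaces: the shift along the tool's x, y, z in m, then the turn about the tool's z in rad, then the closure, from 0 (fully open) to 1 (shut). A call has 1 to 5 rows; each row is the pose to reach, as a shift and turn from the pose commanded when the call began, along the tool's axes at that moment; what a row does not reach only later rows make up. A row lasts 1/10 s, in which the tool goes at most 50 mm and 8.59 degrees, less where a joint would pass 70% of its speed; a pose out of reach is approached as far as the arm can. A call with a gripper value outside its range is refused whole. The fingers move at their own pace and stop on an object; "force" is the grip in N (left out, the last holds). Time passes only in rows, so rows that repeat a pose let the fingers close. It gives the time, the measured TCP pose, the force and the opening at its end, in the units of the state.
- status.observe(): the state, without advancing time (a new reading comes with each control period).
- eyes.get_image(name): name is "scene" or "top"; returns a dict with "pixels" (480x640x3 uint8, red, green, blue), "range_z" (480x640 float32, m along the optical axis (not along the pixel's ray), 0 where there is no reading), "mtx" (3x3 intrinsics, pixels), "k1" (the pictures are not rectified: a ray, as slopes to the right and down, at radius r is drawn at 1 + k1 r^2 times it, then the intrinsics apply), "world_to_cam" (4x4, takes a point from world to camera coordinates). Camera axes: x right, y up, looking along -z (the intrinsics and any distortion apply to the point x, -y, -z); pixel columns grow to the right and rows downward; lengths in m; the calibration is good to about 2 mm. A picture is of the moment at which its call begins.
- env.close_job(): hands the job in, once; it reports no verdict.
The state is a dict: "time_s": time; "q": joint angles; "qvel": joint speeds; "joint_efforts": joint torques, N m; "position": TCP position; "tool_rot": TCP orientation; "ft_force": force on the tool from outside, world axes, zero at the start; "wrist_torque": the same for the moment, N m; "grip_width": finger opening in m.
Only numpy, scipy, OpenCV 4.12 (cv2) and the standard library are available. Lean on these libraries where they do the work, as an engineer would, in place of code of your own. Each camera call takes 0.05 s, during which the arm holds its last target.

TASK

Lift the blue divider comb off the bench and fit it into the white slotted block of the grain sorting tray, all five teeth each in its own slot, then press it fully home against the spring catch until its blue spine lies flush on the block, and let go. The block has been slid by hand to an unknown place along the tray, off its middle, so feel for the slots gently: never push the comb on the tray harder than about 20 N, and leave the tin, the jar and the sieve where they are.

Things in the scene. Friction and masses are not known exactly. Their poses are not given: they have to be found in the camera images.
- comb: Loose divider comb, about 120 g, standing on its teeth. Five aluminium teeth in a row along its y, 18 mm apart, each 21 mm wide (x), 7.5 mm thick (y), 20 mm long; tips bevelled in x to 15 mm, square in y. Above them, z 20 to 32 mm, a blue spine 30 (x) by 96 (y) mm. Origin: middle of the row, at the tooth tips; z up. Same after a half turn about z.
- comb_grip (a point): Middle of the comb's blue upright grip plate, 56 mm above the tooth tips. The plate is 14 mm thick in x, 50 mm long in y and spans z 32 to 72 mm over the tips: pinch it across x from above.
- tray: Sorting tray fixed to the bench: steel pan 120 (x) by 220 (y) by 14 mm, aluminium end plates 21 mm high at y = +-98 mm. In it a white slotted block, 64 (x) by 126 (y) mm, centred in x, top 46 mm above the bench. Origin: centre of the pan's underside; x across, y along the row, z up. With the comb home (spine on block) the comb's origin is 26 mm above the bench.
- block_mid (a point): Point 46 mm over the tray's origin, level with the block's top. Five slots run through the block, in a row along y, 18 mm apart, each 25 (x) by 9 (y) mm, edges square. The block was slid by hand: the middle slot lies 3 to 21 mm from this point towards the tray's +y; this shift is not measured, only seen or felt. It holds there under 50 N.
- block_base (a point): Point 20 mm over the tray's origin, level with the block's underside. The block sits on springs: it gives straight down up to 5 mm, from about 2.5 N at 1 N per mm, then a hard stop; it rises again. A spring catch in the middle slot (two steel balls) resists with 5 to 15 N from 5 to 12 mm tooth depth on; pushed past it, the comb stays down.
- tin: Closed aluminium sample tin, 60 mm diameter, 58 mm high, standing on the bench; leave alone. Origin at the centre of its underside.
- jar: Closed amber glass jar with green cap, 68 mm diameter, 105 mm high; leave alone. Origin at the centre of its underside.
- sieve: Round steel test sieve, open at the top, 150 mm diameter, 48 mm high; leave alone. Origin at the centre of its underside.
Mind the look-alikes: they are no part of the job. Several things look just like the comb: the one meant starts farthest to the robot's left.

How it is judged (in metres and radians):
On the way, in this order (a step that is already met when the one before it is completed fails the run):
1. the comb is lifted clear of the bench and stands nowhere (height (world z) of comb above 0.02 m and contact force between comb and tray below 0.01 N), for 0.2 s.
2. all five teeth have entered their slots (tips 10 mm or more below the free block's top) (z of comb in the frame of tray below 0.036 m and x of comb in the frame of tray between -0.005 and 0.005 m and y of comb in the frame of tray between -0.001 and 0.025 m and angle between the y axis of comb and the y axis of tray, either way round below 0.09 rad and angle between comb's own z axis and vertical below 0.12 rad), for 0.1 s.
At the end, for the whole second after the job is handed in: The comb is fully home in the slotted block (its origin not more than 28 mm above the bench, where 26 mm is flush), within 5 mm of the tray's middle in x and, in y, 0 to 25 mm (with 1 mm to spare) to its +y side, in line with the tray within 0.09 rad, upright within 0.05 rad, at rest and let go (z of comb in the frame of tray between 0.015 and 0.028 m and x of comb in the frame of tray between -0.005 and 0.005 m and y of comb in the frame of tray between -0.001 and 0.025 m and angle between the y axis of comb and the y axis of tray, either way round below 0.09 rad and angle between comb's own z axis and vertical below 0.05 rad and linear speed of comb below 0.01 m/s and contact force between comb and the fingers below 0.05 N); the robot touches nothing.
It fails at once if the comb presses on the tray with more than 28 N in all, the pinch of the catch included (a push of about 20 N) (contact force between comb and tray above 28 N).
It fails at once if the robot pushes the tray or its block itself with more than 22 N (contact force between the arm and tray above 22 N).
It fails at once if the sample tin is moved more than 20 mm or tipped (distance of tin from where it was at the start of the episode above 0.02 m or angle between tin's own z axis and vertical above 0.3 rad).
It fails at once if the grain jar is moved more than 20 mm or tipped (distance of jar from where it was at the start of the episode above 0.02 m or angle between jar's own z axis and vertical above 0.3 rad).
It fails at once if the sieve is moved more than 20 mm or tipped (distance of sieve from where it was at the start of the episode above 0.02 m or angle between sieve's own z axis and vertical above 0.3 rad).
It also fails if it takes over 72 s, if anything falls off the work surface, if the arm or the gripper's body presses on something with over 40 N, if the wrist force passes 120 N, or if a joint passes its speed limit or range.

## Working session

There is one attempt and no reset: what is moved stays moved. The work goes in short steps, Python scripts to look and compute and a tool call to move; the robot and the scene stay as the last step left them, time stands still between calls to the robot, and variables do not carry over. Pictures are saved under pics/ and viewed, and the job is handed in when it is done.

Besides the shell and the picture viewer there is one more tool, called after "Emit:" as name(argument=value, ...), one argument or row to a line, values as JSON. play_rows: Moves the arm, as the interface text tells. Its arguments: {"type":"object","properties":{"targets":{"type":"string"},"force":{"type":"number"}},"required":["targets"]}

```bash
mkdir -p pics; ls
cat > h.py <<'E'
import numpy as np, cv2
from rig import status, eyes, env
def grab(n):
    d=eyes.get_image(n); return d
def world(d,u,v,z=None):
    """pixel -> world; with z plane or with range"""
    K=d["mtx"];k1=d["k1"]
    p=cv2.undistortPoints(np.array([[[u,v]]],float),K,np.array([k1,0,0,0,0.]))[0,0]
    Ti=np.linalg.inv(d["world_to_cam"])
    r=np.array([p[0],-p[1],-1.])
    if z is None:
        s=d["range_z"][int(round(v)),int(round(u))]
    else:
        rw=Ti[:3,:3]@r; s=(z-Ti[2,3])/rw[2]
    return Ti[:3,:3]@(r*s)+Ti[:3,3]
def cloud(d):
    K=d["mtx"];k1=d["k1"]
    vv,uu=np.mgrid[0:480,0:640]
    p=cv2.undistortPoints(np.stack([uu,vv],-1).reshape(-1,1,2).astype(float),K,np.array([k1,0,0,0,0.])).reshape(-1,2)
    s=d["range_z"].reshape(-1,1)
    Ti=np.linalg.inv(d["world_to_cam"])
    P=np.hstack([p[:,:1]*s,-p[:,1:]*s,-s])@Ti[:3,:3].T+Ti[:3,3]
    P[s[:,0]==0]=np.nan
    return P.reshape(480,640,3)
E
python3 - <<'E'
from h import *
print(status.observe())
for n in("scene","top"):
    d=grab(n); cv2.imwrite(f"pics/{n}0.png",d["pixels"][:,:,::-1]); np.savez(f"{n}0.npz",**d)
    print(n,d["mtx"],d["k1"],np.linalg.inv(d["world_to_cam"]))
E
```

```text
pics
{'time_s': 0.0, 'q': array([ 5.82524188e+01,  2.18398675e+01,  7.43868476e+01,  1.12584518e-03,
        8.38584031e+01, -1.23360404e+01]), 'qvel': array([-0.02222969, -0.11138   , -0.04571708, -0.00665374,  0.00315286,
       -0.04496504]), 'joint_efforts': array([ 2.40540998e-03, -4.48475039e+01, -2.31277996e+01, -9.37961909e-05,
        4.82594929e-03,  1.84487953e-05]), 'position': array([0.18262635, 0.51846676, 0.23070998]), 'tool_rot': array([[-9.43154896e-01,  3.32352532e-01, -7.98300044e-04],
       [ 3.32353320e-01,  9.43154123e-01, -1.25303033e-03],
       [ 3.36472174e-04, -1.44711936e-03, -9.99998896e-01]]), 'ft_force': array([-0.40823136,  0.64804423, -0.84400337]), 'wrist_torque': array([-0.04821057, -0.01337102,  0.06829054]), 'grip_width': 0.08529545369537683}
scene [[603.19742339   0.         330.17814476]
 [  0.         603.19742339 233.17259291]
 [  0.           0.           1.        ]] -0.14011278390822549 [[-0.05148848 -0.59984554  0.79845743  1.3241043 ]
 [ 0.99865935 -0.03519475  0.03795824  0.07436918]
 [ 0.00533243  0.79934139  0.60085348  0.63029133]
 [ 0.          0.          0.          1.        ]]
top [[502.52726341   0.         324.94876327]
 [  0.         502.52726341 246.6002178 ]
 [  0.           0.           1.        ]] 0.01731006863637133 [[ 0.02725837  0.99531163 -0.09279945  0.45480386]
 [-0.99946562  0.0288116   0.01543881  0.05432536]
 [ 0.01804013  0.09232903  0.99556512  0.92718988]
 [ 0.          0.          0.          1.        ]]
```

View pics/scene0.png

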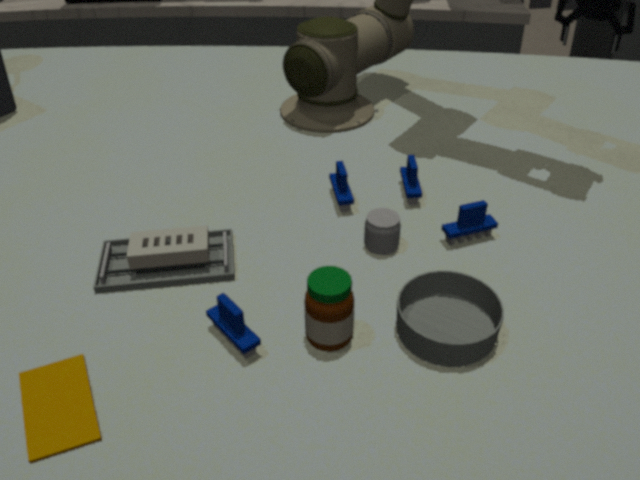

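View pics/top0.png

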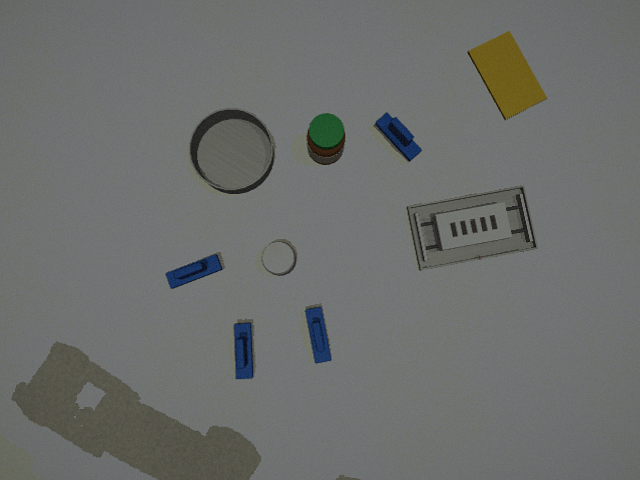

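Run:
```python
from h import *
for n in("top","scene"):
    d=dict(np.load(n+"0.npz")); P=cloud(d); hsv=cv2.cvtColor(d["pixels"],cv2.COLOR_RGB2HSV)
    bench=P[(abs(P[...,2])<.02)]; print(n,"bench z",np.median(bench[:,2]))
    m=((hsv[...,0]>105)&(hsv[...,0]<130)&(hsv[...,1]>150)&(hsv[...,2]>40)).astype(np.uint8)
    c,l,s,ce=cv2.connectedComponentsWithStats(m)
    for i in range(1,c):
        if s[i,4]<100: continue
        Q=P[l==i]; Q=Q[~np.isnan(Q[:,0])]
        for nm,a,b in(("spine",.024,.042),("plate",.064,.082)):
            q=Q[(Q[:,2]>a)&(Q[:,2]<b)]
            if len(q)<20: continue
            r=cv2.minAreaRect((q[:,:2]*1000).astype(np.float32))
            print(n,ce[i].round(),nm,len(q),"med z",np.median(q[:,2]).round(4),"mean",q.mean(0).round(4),"rect",np.round(r[0],1),np.round(r[1],1),round(r[2],1))
d=dict(np.load("top0.npz"))
im=d["pixels"][170:290,380:560,::-1]; cv2.imwrite("pics/tray.png",cv2.convertScaleAbs(cv2.resize(im,None,fx=4.4,fy=4.4,interpolation=cv2.INTER_CUBIC),alpha=1.4))
d=dict(np.load("top0.npz"))
im=d["pixels"][230:310,140:250,::-1]; cv2.imwrite("pics/comb.png",cv2.convertScaleAbs(cv2.resize(im,None,fx=7,fy=7,interpolation=cv2.INTER_CUBIC),alpha=2))
```

```text
top bench z 0.000264029397134824
top [399. 135.] spine 518 med z 0.0321 mean [ 0.7422 -0.0862  0.032 ] rect [746.3 -88.6] [94.6 31.3] 43.2
top [399. 135.] plate 193 med z 0.0715 mean [ 0.745  -0.0876  0.0715] rect [745.5 -87.8] [48.8 13. ] 43.6
top [193. 271.] spine 547 med z 0.0322 mean [0.4873 0.2676 0.0322] rect [488.2 272.5] [28.6 94.7] 22.7
top [193. 271.] plate 242 med z 0.072 mean [0.4885 0.2725 0.0718] rect [488.8 273. ] [14.  48.9] 23.5
top [318. 335.] spine 595 med z 0.0321 mean [0.3834 0.0483 0.0321] rect [382.6  48.6] [94.3 27.8] 12.4
top [318. 335.] plate 242 med z 0.0715 mean [0.3826 0.0495 0.0715] rect [382.4  49.5] [49.  13.9] 13.0
top [243. 351.] spine 559 med z 0.0321 mean [0.3532 0.1756 0.0319] rect [352.  178.7] [94.5 28.3] 4.9
top [243. 351.] plate 252 med z 0.072 mean [0.3518 0.1789 0.0717] rect [351.8 179.3] [49.9 13.6] 4.5
scene bench z 0.00045737076161883605
scene [411. 179.] spine 290 med z 0.0322 mean [0.3726 0.1771 0.0325] rect [355.3 177.7] [94.7 27.3] 5.2
scene [411. 179.] plate 101 med z 0.0715 mean [0.3603 0.1778 0.0711] rect [355.5 177.6] [46.9 12. ] 4.2
scene [341. 185.] spine 317 med z 0.0319 mean [0.402  0.0494 0.0322] rect [385.4  48.6] [94.9 27.6] 12.3
scene [341. 185.] plate 103 med z 0.0712 mean [0.3894 0.0486 0.0704] rect [386.   48.5] [47.3 10.4] 12.4
scene [470. 221.] spine 597 med z 0.032 mean [0.4971 0.2701 0.0321] rect [492.  272.7] [30.3 95.1] 21.8
scene [470. 221.] plate 187 med z 0.0709 mean [0.493  0.2715 0.0701] rect [491.6 271.5] [14.  46.6] 24.2
scene [233. 324.] spine 790 med z 0.0318 mean [ 0.7594 -0.0828  0.0319] rect [748.5 -88.7] [95.3 29.7] 45.0
scene [233. 324.] plate 278 med z 0.0715 mean [ 0.7507 -0.087   0.0708] rect [748.1 -88.3] [46.3 12.3] 43.2
```

View pics/tray.png

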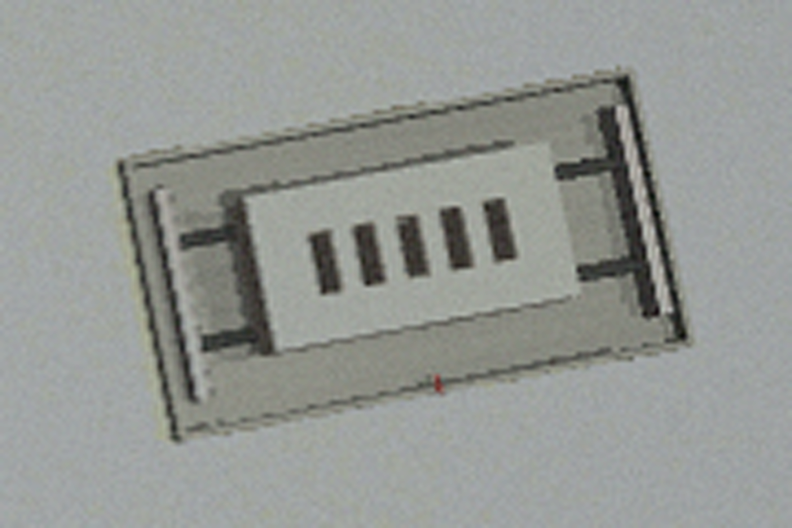

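View pics/comb.png

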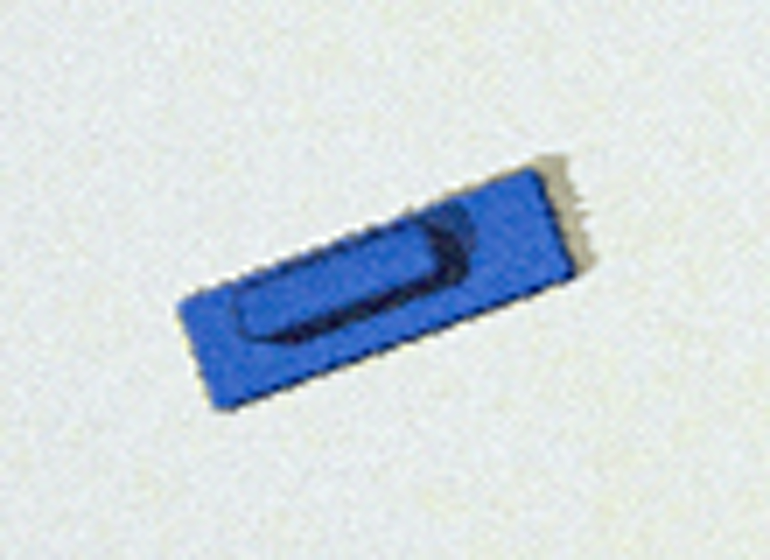

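Run:
```python
from h import *
def rect(q): 
    r=cv2.minAreaRect((q[:,:2]*1000).astype(np.float32)); return np.round(r[0],1),np.round(r[1],1),round(r[2],1)
for n in("top","scene"):
    d=dict(np.load(n+"0.npz")); P=cloud(d); g=cv2.cvtColor(d["pixels"],cv2.COLOR_RGB2GRAY)
    R=(P[...,0]>.45)&(P[...,0]<.68)&(P[...,1]<-.1)&(P[...,1]>-.45)
    blk=R&(P[...,2]>.041)&(P[...,2]<.051)
    m=blk.astype(np.uint8); c,l,s,ce=cv2.connectedComponentsWithStats(m); i=1+np.argmax(s[1:,4])
    q=P[l==i]; print(n,"block",len(q),np.median(q[:,2]).round(4),rect(q))
    pan=R&(P[...,2]>.008)&(P[...,2]<.05); c,l,s,ce=cv2.connectedComponentsWithStats(pan.astype(np.uint8)); j=1+np.argmax(s[1:,4]); print("pan",rect(P[l==j]))
    ep=R&(P[...,2]>.018)&(P[...,2]<.025); c,l2,s,ce=cv2.connectedComponentsWithStats(ep.astype(np.uint8))
    for k in range(1,c):
        if s[k,4]>25: print("ep",s[k,4],rect(P[l2==k]))
    # slots: dark in hull of block
    hull=cv2.convexHull(np.argwhere(blk&(m>0))[:,::-1].astype(np.int32)); hm=np.zeros_like(m)
    cc=cv2.findContours(m,cv2.RETR_EXTERNAL,cv2.CHAIN_APPROX_NONE)[0]; hull=cv2.convexHull(max(cc,key=cv2.contourArea)); cv2.fillConvexPoly(hm,hull,1); hm=cv2.erode(hm,np.ones((5,5)))
    t=(np.median(g[l==i] if False else g[hm>0])); print("gray",t,g[hm>0].min())
    dk=((g<0.72*t)&(hm>0)).astype(np.uint8); c,l3,s,ce=cv2.connectedComponentsWithStats(dk)
    pts=[]
    for k in range(1,c):
        if s[k,4]<15: continue
        # gray-weighted centroid
        yy,xx=np.where(cv2.dilate((l3==k).astype(np.uint8),np.ones((3,3)))>0); w=np.clip(t-g[yy,xx].astype(float),0,None)
        u,v=(xx*w).sum()/w.sum(),(yy*w).sum()/w.sum()
        W=world(d,u,v,.046); pts.append(W[:2]); 
        lo=[world(d,a,b,.046)[:2] for a,b in zip(xx,yy)]; print("slot",s[k,4],round(u,1),round(v,1),(W*1000).round(1),w.sum()/t)
    pts=np.array(pts); mm=pts.mean(0); _,_,vt=np.linalg.svd(pts-mm); print("slots mean",mm.round(4),"yaw of row",np.degrees(np.arctan2(vt[0,1],vt[0,0])),"gaps",np.diff(np.sort((pts-mm)@vt[0])).round(4))
```

```text
top block 2258 0.046 (array([ 582.3, -222. ]), array([ 64.1, 127.2]), 12.3)
pan (array([ 584. , -229.7]), array([120. , 222.8]), 12.1)
ep 180 (array([ 604. , -325.2]), array([88.6,  7.7]), 12.6)
ep 168 (array([ 563.6, -134.7]), array([89.1,  7. ]), 11.9)
gray 115.0 27
slot 72 493.1 221.9 [ 589.7 -256.7   46. ] 45.6695652173913
slot 74 483.2 223.8 [ 585.8 -239.1   46. ] 45.791304347826085
slot 72 473.3 225.6 [ 582.  -221.6   46. ] 43.84347826086957
slot 70 463.3 227.5 [ 578.2 -203.9   46. ] 45.2695652173913
slot 72 453.4 229.2 [ 574.5 -186.3   46. ] 45.947826086956525
slots mean [ 0.582  -0.2215] yaw of row 102.17169795373513 gaps [0.018  0.018  0.0181 0.018 ]
scene block 1852 0.0454 (array([ 581. , -222.4]), array([ 70.3, 125.1]), 12.2)
pan (array([ 583.7, -230.4]), array([125.3, 220.9]), 12.1)
ep 130 (array([ 564. , -134.1]), array([91.5,  6. ]), 12.1)
ep 141 (array([ 604.3, -325.6]), array([90.5,  7.9]), 12.3)
ep 182 (array([ 611.1, -214.9]), array([ 12.1, 125.2]), 16.0)
gray 131.0 51
slot 45 178.7 239.2 [ 577.9 -204.    46. ] 24.740458015267176
slot 43 190.0 238.1 [ 574.  -186.3   46. ] 24.14503816793893
slot 43 156.2 241.3 [ 585.4 -239.1   46. ] 24.595419847328245
slot 47 167.5 240.3 [ 582.  -221.4   46. ] 25.61832061068702
slot 43 144.9 242.2 [ 589.1 -256.7   46. ] 25.30534351145038
slot 81 167.7 253.4 [ 614.8 -212.1   46. ] 85.94656488549619
slots mean [ 0.5872 -0.22  ] yaw of row -79.52620805749991 gaps [0.0181 0.0147 0.0032 0.0181 0.018 ]
```

Emit:
play_rows(
  targets="-0.045 -0.016 0 0.13 0; -0.09 -0.032 0 0.26 0; -0.135 -0.048 0 0.39 0; -0.18 -0.064 0 0.52 0; -0.22 -0.077 0 0.65 0",
  force=40,
)

```text
time_s: 0.6
position: [0.366, 0.3713, 0.2311]
tool_rot: [[-0.545, 0.839, -0.0], [0.839, 0.545, -0.0], [-0.0, -0.001, -1.0]]
ft_force: [0.3, 0.7, 0.2]
grip_width: 0.0856
```

```bash
cat >> h.py <<'E'
def go(x,y,z,yaw):
    s=status.observe();R=s["tool_rot"];p=s["position"]
    t=np.degrees(np.arctan2(R[1,1],R[0,1])); dy=(yaw-t+90)%180-90
    print("t",round(s["time_s"],2),"pos",p.round(4),"yaw",t.round(2),"F",s["ft_force"].round(2),"T",s["wrist_torque"].round(3),"w",round(s["grip_width"],4))
    print("shift",(R.T@(np.array([x,y,z])-p)).round(4),"turn",round(-np.radians(dy),4))
E
python3 -c "
from h import *
go(.490,.2725,.15,23.2)"
```

```text
t 0.6 pos [0.366  0.3713 0.2311] yaw 33.01 F [0.29 0.74 0.17] T [-0.017 -0.056 -0.035] w 0.0856
shift [-0.1503  0.0502  0.0811] turn 0.1711
```

Emit:
play_rows(
  targets="-0.04 0.013 0.02 0.08 0; -0.08 0.026 0.04 0.17 0; -0.12 0.04 0.06 0.17 0; -0.15 0.05 0.081 0.17 0; -0.15 0.05 0.081 0.17 0",
)

```text
time_s: 1.1
position: [0.4903, 0.2723, 0.1471]
tool_rot: [[-0.397, 0.918, -0.005], [0.918, 0.397, -0.002], [-0.0, -0.005, -1.0]]
ft_force: [0.4, 0.5, 0.4]
grip_width: 0.0851
```

Run:
```python
from h import *
go(.490,.2725,.037,23.2)
for n in("top","scene"):
    d=grab(n); cv2.imwrite(f"pics/{n}1.png",d["pixels"][:,:,::-1])
a=cv2.imread("pics/top1.png")[200:340,110:280];b=cv2.imread("pics/scene1.png")[90:260,380:580]
cv2.imwrite("pics/v1.png",np.hstack([cv2.resize(x,(400,400)) for x in(a,b)]))
```

```text
t 1.1 pos [0.4903 0.2723 0.1471] yaw 23.37 F [0.43 0.46 0.38] T [-0.005  0.015 -0.051] w 0.0851
shift [0.0003 0.0003 0.1101] turn 0.0029
```

View pics/v1.png

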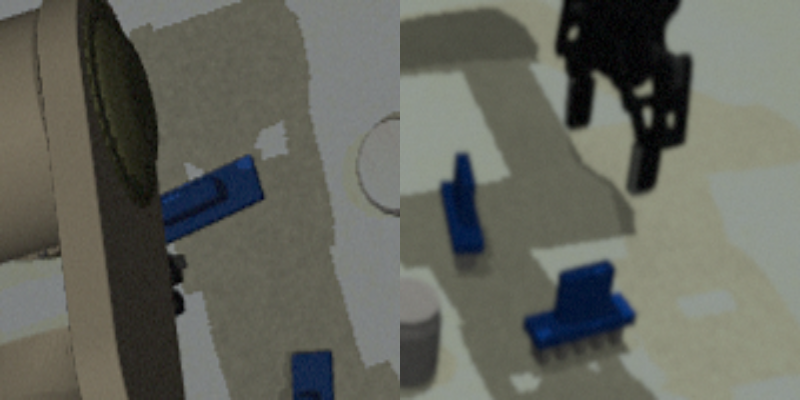

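The gripper is above the comb, with the fingers either side of the plate. I'll go down and pinch it.

Emit:
play_rows(
  targets="0 0 0.035 0 0; 0 0 0.07 0 0; 0 0 0.095 0 0; 0 0 0.106 0 0; 0 0 0.106 0 0",
)

```text
time_s: 1.7
position: [0.4881, 0.2758, 0.0441]
tool_rot: [[-0.402, 0.916, -0.001], [0.916, 0.402, -0.0], [0.0, -0.001, -1.0]]
ft_force: [0.1, 0.4, 0.0]
grip_width: 0.0856
```

```bash
python3 -c "
from h import *
go(.490,.2725,.037,23.2)"
```

```text
t 1.7 pos [0.4881 0.2758 0.0441] yaw 23.67 F [0.11 0.44 0.04] T [ 0.043 -0.053 -0.024] w 0.0856
shift [-0.0038  0.0004  0.0071] turn 0.0082
```

Emit:
play_rows(
  targets="-0.003 0 0.006 0.008 0; -0.004 0 0.007 0.008 0; -0.004 0 0.007 0.008 0",
)

```text
time_s: 2.0
position: [0.4909, 0.2715, 0.038]
tool_rot: [[-0.393, 0.92, 0.001], [0.92, 0.393, 0.0], [-0.0, 0.001, -1.0]]
ft_force: [0.1, 0.8, 0.7]
grip_width: 0.0856
```

```bash
python3 -c "
from h import *
go(.490,.2725,.037,23.2)"
```

```text
t 2.0 pos [0.4909 0.2715 0.038 ] yaw 23.13 F [0.12 0.77 0.73] T [-0.034 -0.016  0.01 ] w 0.0856
shift [ 0.0013 -0.0004  0.001 ] turn -0.0012
```

Emit:
play_rows(
  targets="0 0 0 0 0.6; 0 0 0 0 1; 0 0 0 0 1; 0 0 0 0 1; 0 0 0 0 1",
  force=70,
)

```text
time_s: 2.5
position: [0.4905, 0.2715, 0.0373]
tool_rot: [[-0.393, 0.919, -0.0], [0.919, 0.393, -0.0], [0.0, -0.0, -1.0]]
ft_force: [-2.5, -1.9, -1.1]
grip_width: 0.0134
```

Emit:
play_rows(
  targets="0 0 0 0 1; 0 0 0 0 1; 0 0 0 0 1",
)

```text
time_s: 2.8
position: [0.4905, 0.2715, 0.0373]
tool_rot: [[-0.393, 0.919, -0.0], [0.919, 0.393, -0.0], [-0.0, -0.0, -1.0]]
ft_force: [0.1, -0.0, -0.8]
grip_width: 0.0132
```

```bash
python3 -c "
from h import *
go(.490,.2725,.037,23.2)"
```

```text
t 2.8 pos [0.4905 0.2715 0.0373] yaw 23.15 F [ 0.06 -0.02 -0.84] T [ 0.018  0.039 -0.008] w 0.0132
shift [ 0.0011 -0.      0.0003] turn -0.0009
```

Emit:
play_rows(
  targets="0 0 -0.03 0 1; 0 0 -0.06 0 1; 0 0 -0.09 0 1; 0 0 -0.1 0 1; 0 0 -0.1 0 1",
)

```text
time_s: 3.3
position: [0.4909, 0.2716, 0.138]
tool_rot: [[-0.393, 0.919, 0.002], [0.919, 0.393, 0.001], [-0.0, 0.002, -1.0]]
ft_force: [-0.1, 0.6, -0.6]
grip_width: 0.0133
```

Run:
```python
from h import *
go(.582,-.2215,.137,12.15)
d=grab("scene"); cv2.imwrite("pics/s2.png",d["pixels"][:,:,::-1])
```

```text
t 3.3 pos [0.4909 0.2716 0.138 ] yaw 23.15 F [-0.09  0.59 -0.63] T [-0.002 -0.011  0.008] w 0.0133
shift [-0.4892 -0.11    0.0009] turn 0.1919
```

View pics/s2.png

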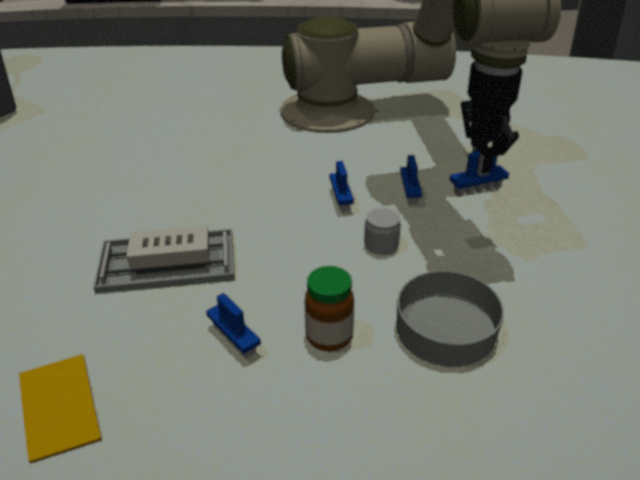

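The comb is lifted and hangs upright at pixel (479,175). Next it goes over to the tray.

Emit:
play_rows(
  targets="-0.03 -0.007 0 0.02 1; -0.07 -0.016 0 0.05 1; -0.11 -0.025 0 0.09 1; -0.15 -0.034 0 0.13 1; -0.19 -0.043 0 0.17 1",
)

```text
time_s: 3.85
position: [0.5249, 0.0783, 0.1353]
tool_rot: [[-0.23, 0.973, -0.003], [0.973, 0.23, 0.0], [0.001, -0.003, -1.0]]
ft_force: [0.7, 0.1, -0.9]
grip_width: 0.0131
```

```bash
python3 -c "
from h import *
go(.582,-.2215,.137,12.15)"
```

```text
t 3.85 pos [0.5249 0.0783 0.1353] yaw 13.32 F [ 0.72  0.14 -0.88] T [-0.022  0.025 -0.035] w 0.0131
shift [-0.3049 -0.0136 -0.002 ] turn 0.0204
```

Emit:
play_rows(
  targets="-0.04 -0.002 0 0.02 1; -0.08 -0.004 0 0.02 1; -0.12 -0.006 0 0.02 1; -0.16 -0.008 0 0.02 1; -0.2 -0.009 0 0.02 1",
)

```text
time_s: 4.35
position: [0.5626, -0.1182, 0.1351]
tool_rot: [[-0.212, 0.977, -0.003], [0.977, 0.212, 0.002], [0.002, -0.003, -1.0]]
ft_force: [1.1, 1.0, -1.5]
grip_width: 0.0132
```

```bash
python3 -c "
from h import *
go(.582,-.2215,.137,12.15)"
```

```text
t 4.35 pos [ 0.5626 -0.1182  0.1351] yaw 12.24 F [ 1.07  1.   -1.49] T [-0.025 -0.046  0.025] w 0.0132
shift [-0.1051 -0.0029 -0.0021] turn 0.0017
```

Emit:
play_rows(
  targets="-0.04 -0.001 0.005 0 1; -0.08 -0.002 0.015 0 1; -0.1 -0.003 0.025 0 1; -0.105 -0.003 0.03 0 1; -0.105 -0.003 0.03 0 1",
)

```text
time_s: 4.85
position: [0.5819, -0.2194, 0.1052]
tool_rot: [[-0.212, 0.977, -0.003], [0.977, 0.212, 0.002], [0.003, -0.003, -1.0]]
ft_force: [0.4, 1.1, -0.8]
grip_width: 0.0132
```

```bash
cat > m.py <<'E'
from h import *
import sys
k=sys.argv[1]
go(.582,-.2215,.107,12.15)
for n in("scene","top"):
    d=grab(n); cv2.imwrite(f"pics/{n}{k}.png",d["pixels"][:,:,::-1]); np.savez(f"{n}{k}.npz",**d)
go(.582,-.2215,.107,12.15)
a=cv2.imread(f"pics/top{k}.png")[150:300,390:560];b=cv2.imread(f"pics/scene{k}.png")[150:310,70:260]
cv2.imwrite(f"pics/v{k}.png",np.hstack([cv2.convertScaleAbs(cv2.resize(x,(400,370)),alpha=1.6) for x in(a,b)]))
E
python3 m.py 3
```

```text
t 4.85 pos [ 0.5819 -0.2194  0.1052] yaw 12.24 F [ 0.36  1.1  -0.77] T [ 0.035 -0.013 -0.001] w 0.0132
shift [-0.0021 -0.0003 -0.0018] turn 0.0015
t 4.95 pos [ 0.5825 -0.2185  0.107 ] yaw 12.33 F [ 0.53  0.69 -1.63] T [ 0.007  0.01  -0.038] w 0.013
shift [-0.0028 -0.0011  0.    ] turn 0.0031
```

View pics/v3.png

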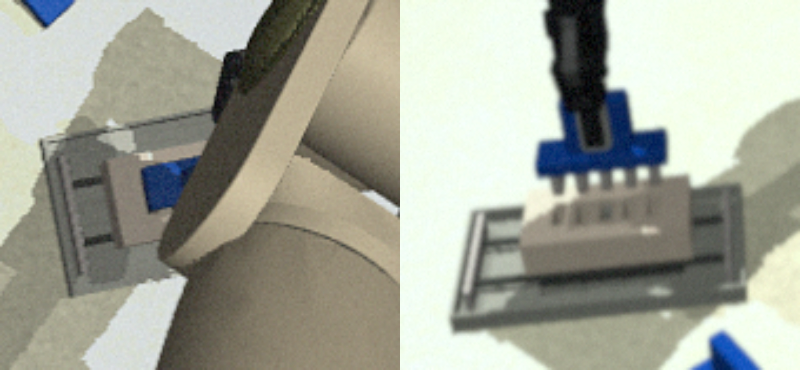

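```bash
cat > fit.py <<'E'
from h import *
from scipy.optimize import least_squares
def proj(d,X):
    Xc=X@d["world_to_cam"][:3,:3].T+d["world_to_cam"][:3,3]
    a=Xc[:,0]/-Xc[:,2]; b=-Xc[:,1]/-Xc[:,2]; f=1+d["k1"]*(a*a+b*b)
    K=d["mtx"]; return np.c_[K[0,0]*a*f+K[0,2],K[1,1]*b*f+K[1,2]]
def box(x0,x1,y0,y1,z0,z1): return np.array([[a,b,c] for a in(x0,x1) for b in(y0,y1) for c in(z0,z1)])*1e-3
SP=box(-15,15,-48,48,20,32); PL=box(-7,7,-25,25,32,72); FG=box(-30,30,-14,14,40,200)
def pose(B,p): 
    c,s=np.cos(np.radians(p[3])),np.sin(np.radians(p[3])); return B@np.array([[c,s,0],[-s,c,0],[0,0,1]])+p[:3]
S=16
def hullmask(d,B,p,u0,v0,w,h):
    q=(proj(d,pose(B,p))-[u0,v0]+.5)*S; m=np.zeros((h*S,w*S),np.uint8)
    cv2.fillConvexPoly(m,cv2.convexHull(np.round(q).astype(np.int32)),1); return m
def fit(d,p0,extra_ignore=None,free=(0,1,2,3),fg=True):
    px=d["pixels"].astype(float); bl=px[...,2]-px[...,0]
    q=proj(d,pose(SP,p0)); u0,v0=(q.min(0)-8).astype(int); u1,v1=(q.max(0)+9).astype(int); w,h=u1-u0,v1-v0
    B=bl[v0:v1,u0:u1]; 
    def cov(p,BX): return cv2.resize(hullmask(d,BX,p,u0,v0,w,h).astype(np.float32),(w,h),interpolation=cv2.INTER_AREA)
    ign=cov(p0,PL)
    if fg: ign=np.maximum(ign,cov(p0,FG))
    keep=cv2.dilate(ign,np.ones((5,5)))<.01
    if extra_ignore is not None: keep&=~extra_ignore[v0:v1,u0:u1]
    free=list(free)
    def cost(dx):
        p=np.array(p0,float);p[free]+=dx*np.array([1e-3,1e-3,1e-3,1.])[free]
        m=cv2.GaussianBlur(cov(p,SP),(0,0),.6)[keep]; b=B[keep]
        A=np.c_[m,np.ones_like(m)]; c,_,_,_=np.linalg.lstsq(A,b,rcond=None); return ((b-A@c)**2).mean()
    from scipy.optimize import minimize
    best=minimize(cost,np.zeros(len(free)),method="Nelder-Mead",options=dict(initial_simplex=np.vstack([np.zeros(len(free)),3*np.eye(len(free))]),xatol=.02,fatol=1e-4))
    p=np.array(p0,float);p[free]+=best.x*np.array([1e-3,1e-3,1e-3,1.])[free]
    return p,best.fun,cost(np.zeros(len(free)))
E
python3 - <<'E'
from fit import *
for n in("scene","top"):
    d=dict(np.load(n+"0.npz")); print(n,fit(d,[.490,.2725,0,23.2],free=(0,1,3),fg=False))
d=dict(np.load("scene3.npz"))
print(fit(d,[.5822,-.219,.0695,12.2],free=(0,1,3)))
print(fit(d,[.5822,-.219,.0695,12.2],free=(1,2)))
print(fit(d,[.5822,-.219,.0695,12.2],free=(1,)))
E
```

```text
scene (array([ 0.48269424,  0.27357466,  0.        , 26.65113929]), np.float64(105.55586412099348), np.float64(218.36932753027943))
top (array([ 0.48926012,  0.27368531,  0.        , 22.20777145]), np.float64(51.88166135793289), np.float64(70.13229486707438))
(array([ 0.58112293, -0.2173481 ,  0.0695    , 12.68011976]), np.float64(89.76773322702013), np.float64(100.00484734048037))
(array([ 0.5822    , -0.21713818,  0.0697959 , 12.2       ]), np.float64(91.35068666341995), np.float64(100.00484734048037))
(array([ 0.5822    , -0.21698438,  0.0695    , 12.2       ]), np.float64(92.45113283777556), np.float64(100.00484734048037))
```

Emit:
play_rows(
  targets="-0.002 0 0 0 1; -0.0045 -0.0005 0 0 1; -0.0045 -0.0005 0 0 1; -0.0045 -0.0005 0 0 1",
)

```text
time_s: 5.35
position: [0.5832, -0.2243, 0.1076]
tool_rot: [[-0.213, 0.977, 0.0], [0.977, 0.213, -0.0], [-0.0, 0.0, -1.0]]
ft_force: [-0.9, 0.5, -1.3]
grip_width: 0.0132
```

```bash
sed -i 's/bl=px\[...,2\]-px\[...,0\]/bl=300*(px[...,2]-px[...,0])\/(px.sum(-1)+30)/' fit.py
python3 m.py 4
python3 - <<'E'
from fit import *
for n in("scene","top"):
    d=dict(np.load(n+"0.npz")); print(n,fit(d,[.490,.2725,0,23.2],free=(0,1,3),fg=False)); print(n,fit(d,[.490,.2725,0,23.2],free=(0,1),fg=False))
for k,p in((3,[.5822,-.218,.0697,12.2]),(4,[.5822,-.221,.0697,12.2])):
    d=dict(np.load(f"scene{k}.npz"))
    for f in((0,1,3),(1,2),(1,),(0,1)): print(fit(d,p,free=f))
    d=dict(np.load(f"top{k}.npz")); P=cloud(d)
    print("top",fit(d,p,extra_ignore=(P[...,2]>.13)|np.isnan(P[...,2]),free=(0,1)))
E
```

```text
t 5.35 pos [ 0.5832 -0.2243  0.1076] yaw 12.27 F [-0.91  0.5  -1.34] T [-0.037  0.026 -0.038] w 0.0132
shift [ 0.003  -0.0005  0.0006] turn 0.0021
t 5.45 pos [ 0.5831 -0.2244  0.1074] yaw 12.27 F [ 0.45 -0.03 -0.99] T [ 0.008  0.057 -0.039] w 0.0133
shift [ 0.003  -0.0005  0.0004] turn 0.002
scene (array([ 0.48362077,  0.2734417 ,  0.        , 26.80745537]), np.float64(290.77436559168007), np.float64(630.1623191288497))
scene (array([ 0.48407764,  0.27324487,  0.        , 23.2       ]), np.float64(338.1101896544606), np.float64(630.1623191288497))
top (array([ 0.48898191,  0.27354992,  0.        , 22.58784692]), np.float64(124.90530109433021), np.float64(169.69475472361074))
top (array([ 0.48896271,  0.27341901,  0.        , 23.2       ]), np.float64(132.65583425474662), np.float64(169.69475472361074))
(array([ 0.58111821, -0.21719247,  0.0697    , 12.58823389]), np.float64(555.6226562284305), np.float64(588.0288005351565))
(array([ 0.5822    , -0.2167295 ,  0.07040442, 12.2       ]), np.float64(567.7208570545364), np.float64(588.0288005351565))
(array([ 0.5822   , -0.2174375,  0.069
[... 251 characters left out ...]
    , 12.2       ]), np.float64(125.96037890128657), np.float64(154.11826454354977))
(array([ 0.57867054, -0.22286949,  0.0697    , 12.19304907]), np.float64(524.264977490225), np.float64(661.734399780789))
(array([ 0.5822    , -0.22250091,  0.07186384, 12.2       ]), np.float64(542.5304607209048), np.float64(661.734399780789))
(array([ 0.5822    , -0.22334375,  0.0697    , 12.2       ]), np.float64(620.1668444835782), np.float64(661.734399780789))
(array([ 0.5789   , -0.2236971,  0.0697   , 12.2      ]), np.float64(518.5248148878047), np.float64(661.734399780789))
top (array([ 0.58399206, -0.2235185 ,  0.0697    , 12.2       ]), np.float64(114.11373597514793), np.float64(342.4055067449107))
```

View pics/v4.png

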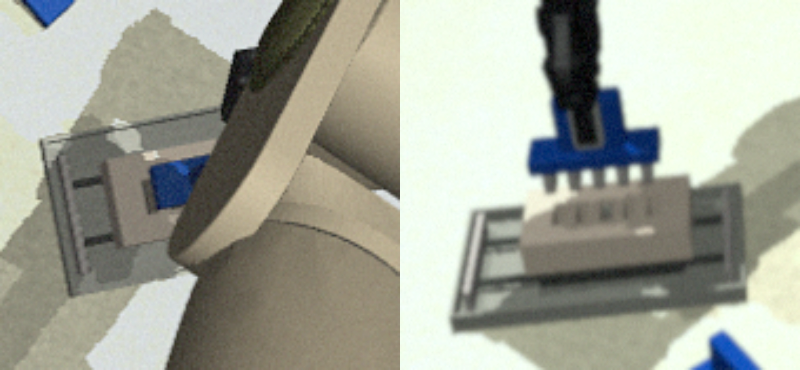

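Emit:
play_rows(
  targets="0.001 -0.0005 0.007 0 1; 0.0022 -0.001 0.014 0 1; 0.0022 -0.001 0.019 0 1; 0.0022 -0.001 0.019 0 1; 0.0022 -0.001 0.019 0 1",
)

```text
time_s: 5.95
position: [0.5817, -0.2226, 0.0882]
tool_rot: [[-0.212, 0.977, -0.0], [0.977, 0.212, 0.0], [0.0, -0.0, -1.0]]
ft_force: [0.5, 0.1, -2.2]
grip_width: 0.0133
```

```bash
python3 m.py 5
python3 - <<'E'
from fit import *
for k,p in((5,[.583,-.2213,.0510,12.2]),):
    d=dict(np.load(f"scene{k}.npz"))
    for f in((0,1,3),(1,2),(1,),(0,1)): print(fit(d,p,free=f))
    d=dict(np.load(f"top{k}.npz")); P=cloud(d)
    print("top",fit(d,p,extra_ignore=(P[...,2]>.11)|np.isnan(P[...,2]),free=(0,1)))
E
```

```text
t 5.95 pos [ 0.5817 -0.2226  0.0882] yaw 12.26 F [ 0.54  0.15 -2.2 ] T [ 0.021  0.015 -0.01 ] w 0.0133
shift [ 0.001   0.0005 -0.0188] turn 0.0019
t 6.05 pos [ 0.5818 -0.2227  0.0885] yaw 12.26 F [-1.06 -0.41 -1.87] T [-0.022 -0.015  0.031] w 0.0133
shift [ 0.0011  0.0004 -0.0185] turn 0.0019
(array([ 0.57873731, -0.22131491,  0.051     , 11.91988552]), np.float64(501.8240895870387), np.float64(697.8700176378172))
(array([ 0.583     , -0.21977473,  0.05408148, 12.2       ]), np.float64(536.8722516347362), np.float64(697.8700176378172))
(array([ 0.583     , -0.22026875,  0.051     , 12.2       ]), np.float64(692.521719427146), np.float64(697.8700176378172))
(array([ 0.57863202, -0.22127427,  0.051     , 12.2       ]), np.float64(501.77611721883005), np.float64(697.8700176378172))
top (array([ 0.58256693, -0.22167914,  0.051     , 12.2       ]), np.float64(106.87699001619009), np.float64(122.34240581371363))
```

View pics/v5.png

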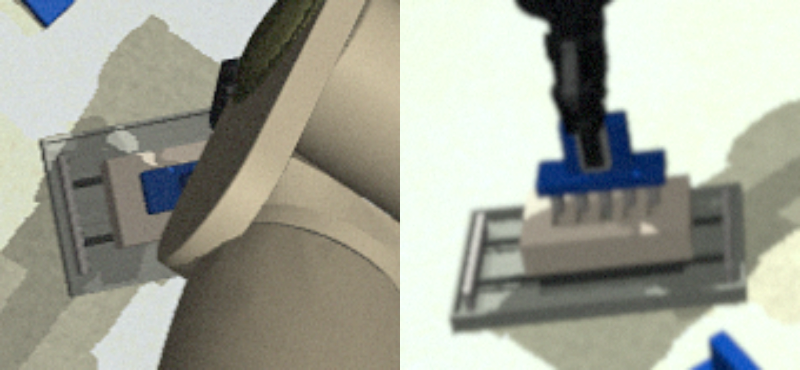

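Emit:
play_rows(
  targets="0 0 0.003 0 1; 0 0 0.006 0 1; 0 0 0.009 0 1; 0 0 0.009 0 1; 0 0 0.009 0 1",
)

```text
time_s: 6.55
position: [0.5818, -0.2227, 0.0798]
tool_rot: [[-0.212, 0.977, 0.001], [0.977, 0.212, -0.0], [-0.001, 0.0, -1.0]]
ft_force: [0.0, 0.3, 4.7]
grip_width: 0.0138
```

```bash
python3 -c "
from h import *
go(.582,-.2215,.107,12.15)"
```

```text
t 6.55 pos [ 0.5818 -0.2227  0.0798] yaw 12.26 F [0.01 0.34 4.65] T [0.042 0.162 0.013] w 0.0138
shift [ 0.0011  0.0004 -0.0272] turn 0.002
```

Emit:
play_rows(
  targets="-0.0005 0 0 0 1; -0.0008 0 0 0 1; -0.0008 0 0 0 1",
)

```text
time_s: 6.85
position: [0.5818, -0.2229, 0.0794]
tool_rot: [[-0.212, 0.977, -0.0], [0.977, 0.212, 0.001], [0.001, 0.0, -1.0]]
ft_force: [-1.5, 3.9, 3.7]
grip_width: 0.013
```

Emit:
play_rows(
  targets="-0.0004 0 0 0 1; -0.0006 0 0 0 1; -0.0006 0 0 0 1",
)

```text
time_s: 7.15
position: [0.5818, -0.2242, 0.0787]
tool_rot: [[-0.212, 0.977, -0.001], [0.977, 0.212, -0.0], [-0.0, -0.001, -1.0]]
ft_force: [-1.4, -0.2, -0.2]
grip_width: 0.0133
```

Emit:
play_rows(
  targets="0 0 0 0 1; 0 0 0 0 1",
)

```text
time_s: 7.35
position: [0.5819, -0.2241, 0.079]
tool_rot: [[-0.212, 0.977, -0.0], [0.977, 0.212, -0.0], [0.0, -0.0, -1.0]]
ft_force: [0.1, -0.6, -1.7]
grip_width: 0.0139
```

```bash
python3 m.py 6
```

```text
t 7.35 pos [ 0.5819 -0.2241  0.079 ] yaw 12.25 F [ 0.07 -0.61 -1.67] T [-0.012  0.003 -0.004] w 0.0139
shift [ 0.0025  0.0007 -0.028 ] turn 0.0018
t 7.45 pos [ 0.5819 -0.224   0.0792] yaw 12.25 F [ 0.15  1.18 -0.93] T [0.007 0.045 0.003] w 0.0128
shift [ 0.0024  0.0006 -0.0278] turn 0.0018
```

View pics/v6.png

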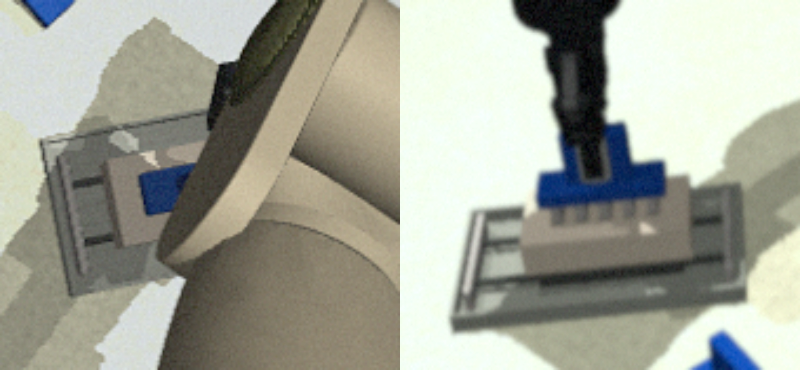

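The tips are about 4 mm into the slots and the vertical force is back at its no-contact level. I'll press down in small steps.

Emit:
play_rows(
  targets="0 0 0.001 0 1; 0 0 0.002 0 1; 0 0 0.003 0 1; 0 0 0.003 0 1",
)

```text
time_s: 7.85
position: [0.5819, -0.2239, 0.0761]
tool_rot: [[-0.212, 0.977, -0.0], [0.977, 0.212, 0.0], [0.0, -0.0, -1.0]]
ft_force: [-0.2, 0.4, -1.2]
grip_width: 0.0131
```

Emit:
play_rows(
  targets="0 0 0.001 0 1; 0 0 0.002 0 1; 0 0 0.003 0 1; 0 0 0.003 0 1",
)

```text
time_s: 8.25
position: [0.5819, -0.2239, 0.0732]
tool_rot: [[-0.212, 0.977, -0.0], [0.977, 0.212, 0.0], [0.0, -0.0, -1.0]]
ft_force: [0.3, 0.3, -0.4]
grip_width: 0.0133
```

Emit:
play_rows(
  targets="0 0 0.0007 0 1; 0 0 0.0014 0 1; 0 0 0.002 0 1; 0 0 0.002 0 1",
)

```text
time_s: 8.65
position: [0.5819, -0.2239, 0.0712]
tool_rot: [[-0.212, 0.977, -0.0], [0.977, 0.212, 0.0], [0.0, -0.0, -1.0]]
ft_force: [-0.1, 0.1, -0.8]
grip_width: 0.013
```

Emit:
play_rows(
  targets="0 0 0.0007 0 1; 0 0 0.0014 0 1; 0 0 0.002 0 1; 0 0 0.002 0 1",
)

```text
time_s: 9.05
position: [0.5819, -0.224, 0.0693]
tool_rot: [[-0.212, 0.977, -0.0], [0.977, 0.212, -0.0], [0.0, -0.0, -1.0]]
ft_force: [-0.9, -0.5, -1.3]
grip_width: 0.0131
```

Emit:
play_rows(
  targets="0 0 0.0007 0 1; 0 0 0.0014 0 1; 0 0 0.002 0 1; 0 0 0.002 0 1",
)

```text
time_s: 9.45
position: [0.5818, -0.224, 0.0674]
tool_rot: [[-0.212, 0.977, -0.0], [0.977, 0.212, -0.0], [-0.0, -0.0, -1.0]]
ft_force: [-2.6, -0.7, 2.1]
grip_width: 0.0134
```

Emit:
play_rows(
  targets="0 0 0.0005 0 1; 0 0 0.001 0 1; 0 0 0.0015 0 1; 0 0 0.0015 0 1",
)

```text
time_s: 9.85
position: [0.582, -0.224, 0.0658]
tool_rot: [[-0.212, 0.977, 0.0], [0.977, 0.212, -0.0], [-0.0, 0.0, -1.0]]
ft_force: [-2.4, -1.1, 1.8]
grip_width: 0.0137
```

Emit:
play_rows(
  targets="0 0 0.0005 0 1; 0 0 0.001 0 1; 0 0 0.0015 0 1; 0 0 0.0015 0 1",
)

```text
time_s: 10.25
position: [0.5821, -0.2239, 0.0643]
tool_rot: [[-0.212, 0.977, 0.0], [0.977, 0.212, -0.0], [-0.0, 0.0, -1.0]]
ft_force: [-2.1, -0.4, 2.3]
grip_width: 0.013
```

Emit:
play_rows(
  targets="0 -0.0008 0 0 1; 0 -0.0008 0 0 1; 0 -0.0008 0 0 1",
)

```text
time_s: 10.55
position: [0.5815, -0.224, 0.0644]
tool_rot: [[-0.212, 0.977, 0.001], [0.977, 0.212, -0.0], [-0.0, 0.001, -1.0]]
ft_force: [0.8, -0.1, 1.4]
grip_width: 0.0127
```

```bash
python3 m.py 7
python3 - <<'E'
from h import *
d=dict(np.load("scene7.npz")); im=d["pixels"][180:300,80:250,::-1]
cv2.imwrite("pics/z7.png",cv2.convertScaleAbs(cv2.resize(im,None,fx=4.7,fy=4.7,interpolation=cv2.INTER_CUBIC),alpha=1.8))
P=cloud(d); Q=P[200:290,90:240].reshape(-1,3); px=d["pixels"][200:290,90:240].reshape(-1,3).astype(int)
b=(px[:,2]-px[:,0]>30); print("blue z hist",np.histogram(Q[b,2],bins=np.arange(.03,.11,.004)))
E
```

```text
t 10.55 pos [ 0.5815 -0.224   0.0644] yaw 12.27 F [ 0.78 -0.06  1.39] T [ 0.062 -0.086 -0.029] w 0.0127
shift [ 0.0024  0.0011 -0.0426] turn 0.002
t 10.65 pos [ 0.5814 -0.2241  0.0644] yaw 12.26 F [0.04 0.19 1.65] T [ 0.03  -0.03   0.028] w 0.0131
shift [ 0.0024  0.0012 -0.0426] turn 0.0019
blue z hist (array([  0,   0,   0,   0,   4,  88, 226, 306,  36,  34,  34,  25,  32,
        28,  31,  20,  26,  26,   0]), array([0.03 , 0.034, 0.038, 0.042, 0.046, 0.05 , 0.054, 0.058, 0.062,
       0.066, 0.07 , 0.074, 0.078, 0.082, 0.086, 0.09 , 0.094, 0.098,
       0.102, 0.106]))
```

View pics/z7.png

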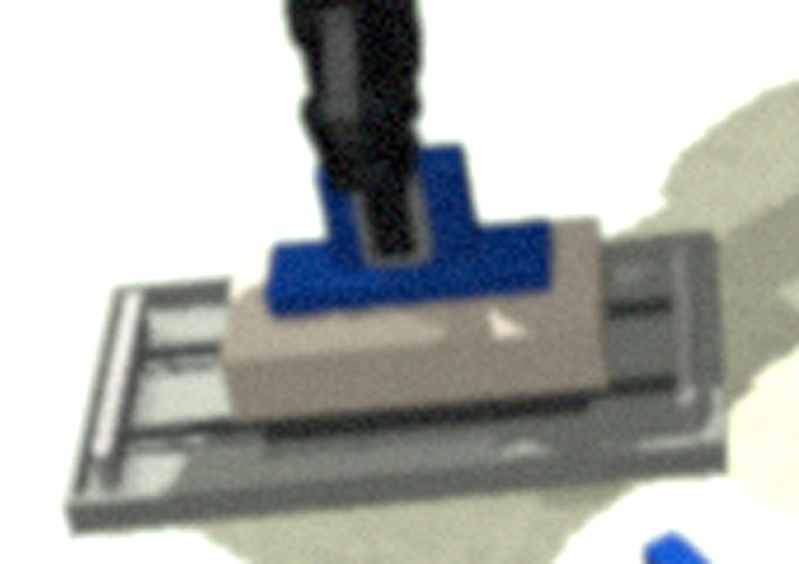

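Emit:
play_rows(
  targets="0 0 0.0005 0 1; 0 0 0.001 0 1; 0 0 0.0015 0 1; 0 0 0.0015 0 1",
)

```text
time_s: 11.05
position: [0.5812, -0.2241, 0.0628]
tool_rot: [[-0.212, 0.977, 0.0], [0.977, 0.212, -0.0], [-0.0, 0.0, -1.0]]
ft_force: [1.0, 0.2, 2.0]
grip_width: 0.0132
```

Emit:
play_rows(
  targets="0 0 0.0005 0 1; 0 0 0.001 0 1; 0 0 0.0015 0 1; 0 0 0.0015 0 1",
)

```text
time_s: 11.45
position: [0.5812, -0.2241, 0.0613]
tool_rot: [[-0.212, 0.977, 0.0], [0.977, 0.212, -0.0], [-0.0, 0.0, -1.0]]
ft_force: [-0.2, -0.7, 3.1]
grip_width: 0.0132
```

Emit:
play_rows(
  targets="0 0 0.0005 0 1; 0 0 0.001 0 1; 0 0 0.0015 0 1; 0 0 0.0015 0 1",
)

```text
time_s: 11.85
position: [0.5812, -0.2241, 0.0599]
tool_rot: [[-0.212, 0.977, 0.0], [0.977, 0.212, -0.0], [-0.0, 0.0, -1.0]]
ft_force: [0.6, 0.2, 3.8]
grip_width: 0.013
```

Emit:
play_rows(
  targets="0 0 0.0005 0 1; 0 0 0.001 0 1; 0 0 0.001 0 1",
)

```text
time_s: 12.15
position: [0.5812, -0.2241, 0.0589]
tool_rot: [[-0.212, 0.977, 0.0], [0.977, 0.212, -0.0], [-0.0, 0.0, -1.0]]
ft_force: [0.1, 0.5, 5.5]
grip_width: 0.013
```

Emit:
play_rows(
  targets="0 0 0.0003 0 1; 0 0 0.0006 0 1; 0 0 0.0006 0 1",
)

```text
time_s: 12.45
position: [0.5812, -0.2242, 0.0584]
tool_rot: [[-0.212, 0.977, 0.0], [0.977, 0.212, -0.0], [-0.0, 0.0, -1.0]]
ft_force: [-1.2, 1.1, 6.2]
grip_width: 0.013
```

Emit:
play_rows(
  targets="0 0 0.0002 0 1; 0 0 0.0004 0 1; 0 0 0.0004 0 1",
)

```text
time_s: 12.75
position: [0.5812, -0.2241, 0.0582]
tool_rot: [[-0.212, 0.977, 0.0], [0.977, 0.212, -0.0], [-0.0, 0.0, -1.0]]
ft_force: [-0.5, 0.5, 7.1]
grip_width: 0.0134
```

Emit:
play_rows(
  targets="0 0 0.0002 0 1; 0 0 0.0003 0 1; 0 0 0.0003 0 1",
)

```text
time_s: 13.05
position: [0.5812, -0.2242, 0.0582]
tool_rot: [[-0.212, 0.977, 0.0], [0.977, 0.212, -0.0], [-0.0, 0.0, -1.0]]
ft_force: [-1.4, 0.6, 8.9]
grip_width: 0.0132
```

```bash
python3 m.py 8
python3 - <<'E'
from h import *
for k in ("5","7","8"):
    d=dict(np.load(f"scene{k}.npz")); P=cloud(d); px=d["pixels"].astype(int)
    R=np.array([[np.cos(np.radians(12.15)),np.sin(np.radians(12.15))],[-np.sin(np.radians(12.15)),np.cos(np.radians(12.15))]])
    L=(P[...,:2]-np.array([.582,-.2215]))@R.T
    b=(px[...,2]-px[...,0]>25)
    for nm,m in (("spine top",b&(abs(L[...,1])>.029)&(abs(L[...,1])<.045)&(abs(L[...,0])<.010)),("block top",~b&(abs(L[...,1])<.058)&(L[...,0]>.019)&(L[...,0]<.029))):
        z=P[...,2][m&(P[...,2]>.03)]; print(k,nm,len(z),np.percentile(z,[20,50,80]).round(4) if len(z) else "")
d=dict(np.load("scene8.npz")); im=d["pixels"][180:300,80:250,::-1]
cv2.imwrite("pics/z8.png",cv2.convertScaleAbs(cv2.resize(im,None,fx=4.7,fy=4.7,interpolation=cv2.INTER_CUBIC),alpha=1.8))
E
```

```text
t 13.05 pos [ 0.5812 -0.2242  0.0582] yaw 12.26 F [-1.43  0.63  8.92] T [ 0.177  0.339 -0.03 ] w 0.0132
shift [ 0.0024  0.0013 -0.0488] turn 0.002
t 13.15 pos [ 0.5812 -0.2241  0.0582] yaw 12.27 F [-1.63  0.48  9.04] T [0.096 0.304 0.047] w 0.0133
shift [ 0.0024  0.0013 -0.0488] turn 0.002
5 spine top 144 [0.0819 0.0826 0.0833]
5 block top 1968 [0.1168 0.2614 0.3587]
7 spine top 149 [0.0578 0.0585 0.0594]
7 block top 1945 [0.1    0.2408 0.3438]
8 spine top 150 [0.0516 0.0525 0.0534]
8 block top 1897 [0.1371 0.2348 0.3382]
```

View pics/z8.png

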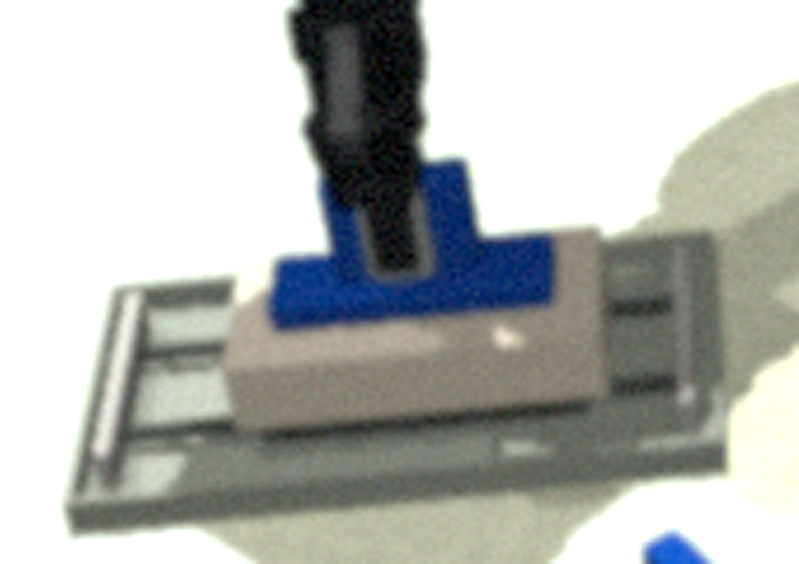

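Run:
```python
from h import *
for k in ("0","5","7","8"):
    d=dict(np.load(f"scene{k}.npz")); P=cloud(d); px=d["pixels"].astype(int)
    a=np.radians(12.15);R=np.array([[np.cos(a),np.sin(a)],[-np.sin(a),np.cos(a)]])
    L=(P[...,:2]-np.array([.582,-.2215]))@R.T
    b=(px[...,2]-px[...,0]>20)
    m=~b&(abs(L[...,1])<.056)&(L[...,0]>.019)&(L[...,0]<.028)&(P[...,2]>.034)&(P[...,2]<.055)
    z=P[...,2][m]; print(k,len(z),np.percentile(z,[20,50,80]).round(4))
```

```text
0 253 [0.045 0.046 0.047]
5 266 [0.0449 0.046  0.047 ]
7 261 [0.0439 0.0451 0.046 ]
8 241 [0.04   0.0411 0.042 ]
```

Emit:
play_rows(
  targets="0 0 0.0003 0 1; 0 0 0.0005 0 1; 0 0 0.0005 0 1",
)

```text
time_s: 13.45
position: [0.5813, -0.2242, 0.0581]
tool_rot: [[-0.212, 0.977, 0.001], [0.977, 0.212, -0.001], [-0.001, 0.001, -1.0]]
ft_force: [-3.6, 2.2, 12.4]
grip_width: 0.0127
```

Emit:
play_rows(
  targets="0 0 0.0002 0 1; 0 0 0.0004 0 1; 0 0 0.0004 0 1",
)

```text
time_s: 13.75
position: [0.5813, -0.2242, 0.0581]
tool_rot: [[-0.212, 0.977, 0.001], [0.977, 0.212, -0.001], [-0.001, 0.001, -1.0]]
ft_force: [-2.9, 2.2, 14.9]
grip_width: 0.0131
```

Emit:
play_rows(
  targets="0 0 -0.001 0 1; 0 0 -0.002 0 1; 0 0 -0.0035 0 1; 0 0 -0.005 0 1; 0 0 -0.005 0 1",
)

```text
time_s: 14.25
position: [0.5812, -0.2241, 0.0616]
tool_rot: [[-0.212, 0.977, 0.0], [0.977, 0.212, -0.0], [-0.0, 0.0, -1.0]]
ft_force: [0.3, -0.9, 2.5]
grip_width: 0.0129
```

Emit:
play_rows(
  targets="0 0 -0.0005 0 1; 0 0 -0.001 0 1; 0 0 -0.001 0 1",
)

```text
time_s: 14.55
position: [0.5812, -0.2241, 0.0625]
tool_rot: [[-0.212, 0.977, -0.0], [0.977, 0.212, 0.0], [0.0, -0.0, -1.0]]
ft_force: [0.9, 0.1, 1.0]
grip_width: 0.0129
```

```bash
cat > hz.py <<'E'
from h import *
import sys
k=sys.argv[1]
d=dict(np.load(f"scene{k}.npz")); P=cloud(d); px=d["pixels"].astype(int)
a=np.radians(12.15);R=np.array([[np.cos(a),np.sin(a)],[-np.sin(a),np.cos(a)]])
L=(P[...,:2]-np.array([.582,-.2215]))@R.T
b=(px[...,2]-px[...,0]>20)
m=~b&(abs(L[...,1])<.056)&(L[...,0]>.019)&(L[...,0]<.028)&(P[...,2]>.034)&(P[...,2]<.055)
z=P[...,2][m]; print("block top",len(z),np.percentile(z,[20,50,80]).round(4))
for s in(1,-1):
    z=P[...,2][b&(s*L[...,1]>.029)&(s*L[...,1]<.045)&(abs(L[...,0])<.010)&(P[...,2]>.03)]; print("spine top side",s,len(z),np.percentile(z,[20,50,80]).round(4))
E
python3 m.py 9; python3 hz.py 9
```

```text
t 14.55 pos [ 0.5812 -0.2241  0.0625] yaw 12.26 F [0.9  0.13 0.97] T [-0.114 -0.148 -0.004] w 0.0129
shift [ 0.0024  0.0013 -0.0445] turn 0.0019
t 14.65 pos [ 0.5812 -0.2241  0.0625] yaw 12.26 F [ 1.32 -0.94  1.81] T [-0.132 -0.144  0.03 ] w 0.013
shift [ 0.0024  0.0013 -0.0445] turn 0.0019
block top 253 [0.0444 0.0454 0.0463]
spine top side 1 73 [0.0561 0.057  0.0578]
spine top side -1 78 [0.0559 0.0569 0.0574]
```

Emit:
play_rows(
  targets="0 0 -0.0005 0 1; 0 0 -0.0005 0 0.6; 0 0 -0.0005 0 0.4; 0 0 -0.0005 0 0.3; 0 0 -0.0005 0 0.3",
)

```text
time_s: 15.15
position: [0.5811, -0.224, 0.063]
tool_rot: [[-0.212, 0.977, -0.0], [0.977, 0.212, 0.0], [0.0, -0.0, -1.0]]
ft_force: [0.2, 0.2, -0.2]
grip_width: 0.0599
```

```bash
python3 m.py 10; python3 hz.py 10
```

```text
t 15.15 pos [ 0.5811 -0.224   0.063 ] yaw 12.26 F [ 0.19  0.15 -0.19] T [-0.017  0.003 -0.009] w 0.0599
shift [ 0.0023  0.0014 -0.044 ] turn 0.002
t 15.25 pos [ 0.5811 -0.224   0.063 ] yaw 12.26 F [-0.75 -0.41 -0.25] T [ 0.042 -0.023  0.034] w 0.06
shift [ 0.0023  0.0014 -0.044 ] turn 0.002
block top 250 [0.0449 0.0459 0.0468]
spine top side 1 76 [0.0566 0.0575 0.0583]
spine top side -1 74 [0.0567 0.0576 0.0585]
```

View pics/v10.png

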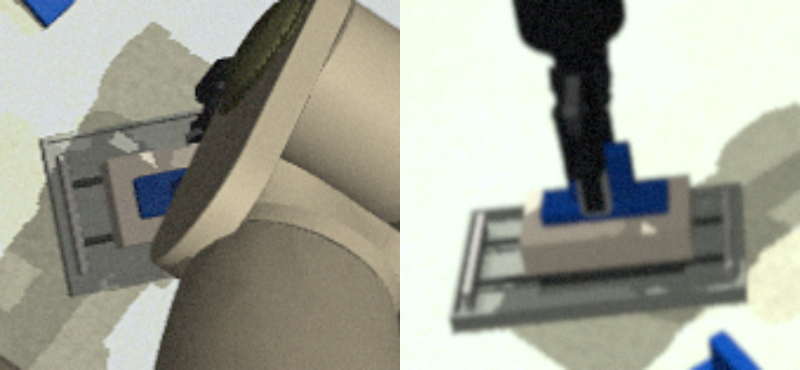

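The fingers are open to 60 mm. The spine top is at 57.5 mm and the block top at 45.9 mm, so the comb is flush. I'll retreat straight up.

Emit:
play_rows(
  targets="0 0 -0.015 0 0.3; 0 0 -0.04 0 0.3; 0 0 -0.075 0 0.3; 0 0 -0.11 0 0.3; 0 0 -0.12 0 0.3",
)

```text
time_s: 15.75
position: [0.5822, -0.2246, 0.1872]
tool_rot: [[-0.212, 0.977, 0.006], [0.977, 0.213, -0.003], [-0.005, 0.005, -1.0]]
ft_force: [0.4, 0.7, 0.6]
grip_width: 0.0601
```

Emit:
play_rows(
  targets="0.04 0 0 0 0.3; 0.08 0 0 0 0.3; 0.12 0 0 0 0.3; 0.15 0 0 0 0.3; 0.15 0 0 0 0.3",
)

```text
time_s: 16.25
position: [0.5482, -0.0742, 0.1828]
tool_rot: [[-0.216, 0.976, -0.001], [0.976, 0.216, 0.001], [0.001, -0.001, -1.0]]
ft_force: [-0.2, -0.6, -0.6]
grip_width: 0.0599
```

Emit:
play_rows(
  targets="0 0 0 0 0.3; 0 0 0 0 0.3; 0 0 0 0 0.3",
)

```text
time_s: 16.55
position: [0.5495, -0.0786, 0.1828]
tool_rot: [[-0.211, 0.977, -0.0], [0.977, 0.211, -0.0], [0.0, -0.0, -1.0]]
ft_force: [-0.1, 0.5, -0.4]
grip_width: 0.06
```

```bash
python3 m.py 11; python3 hz.py 11
python3 - <<'E'
from fit import *
for n in("top","scene"):
    d=dict(np.load(n+"11.npz")); P=cloud(d)
    hsv=cv2.cvtColor(d["pixels"],cv2.COLOR_RGB2HSV)
    m=(hsv[...,0]>105)&(hsv[...,0]<130)&(hsv[...,1]>140)&(abs(P[...,0]-.582)<.07)&(abs(P[...,1]+.22)<.07)
    q=P[m&(P[...,2]>.09)]; r=P[m&(P[...,2]>.053)&(P[...,2]<.062)]
    for x in(q,r):
        if len(x)>10: print(n,len(x),np.median(x[:,2]),cv2.minAreaRect((x[:,:2]*1000).astype(np.float32)))
E
```

```text
t 16.55 pos [ 0.5495 -0.0786  0.1828] yaw 12.19 F [-0.1   0.48 -0.4 ] T [-0.018  0.053  0.016] w 0.06
shift [-0.1466  0.0016  0.0758] turn 0.0006
t 16.65 pos [ 0.5494 -0.0783  0.1829] yaw 12.2 F [ 0.81 -0.57  0.08] T [-0.038  0.048 -0.029] w 0.0595
shift [-0.1468  0.0016  0.0758] turn 0.0008
block top 260 [0.0449 0.046  0.0469]
spine top side 1 74 [0.0568 0.0577 0.0585]
spine top side -1 72 [0.0565 0.0573 0.058 ]
scene 227 0.09631531837460838 ((583.2806396484375, -220.49684143066406), (15.060127258300781, 46.31443405151367), 13.911149978637695)
scene 554 0.05723465656974713 ((583.3140869140625, -220.14639282226562), (31.29977035522461, 92.19367980957031), 13.854196548461914)
```

View pics/scene11.png

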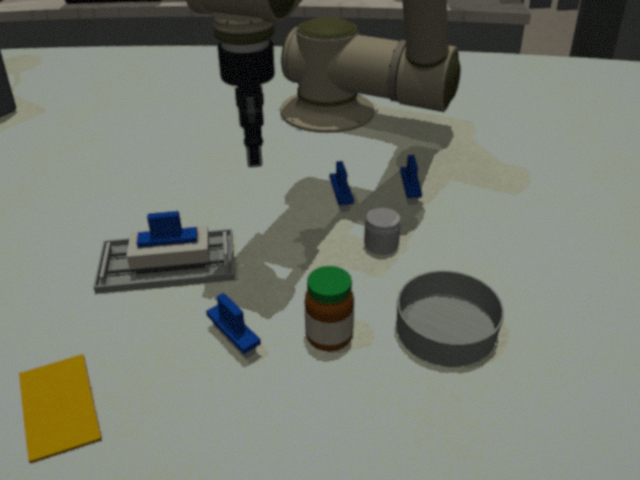

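The comb sits flush in the block at pixel (167,236). The tin, jar and sieve are at the same pixels as before, and the arm is clear.

```bash
python3 -c "
from rig import env
print(env.close_job())"
```

```text
the job is handed in; nothing more can be done
None
```

The comb is fitted fully home in the white block and let go. I handed the job in at about 16.7 s of the 72 s allowed; it reported no verdict.

**What I did:** I took the leftmost comb and moved it over the slots. The first touch landed on top of the block at about 6 N. Sliding about 1.4 mm along the row let the teeth drop in. I pressed to the block's hard stop with about 16 N, let the block spring back up, opened the gripper and backed away.

**Last checks:**
- **Seating:** the comb's spine top is at about 57.5 mm and the block's top at 46.0 mm. That puts the comb's origin at about 25.5 mm, where 26 mm is flush. Both ends of the spine agree within 0.4 mm.
- **Position:** the comb is about 1 mm off the tray's middle in x and about 9 mm towards its +y. It is in line with the tray within about 2°.
- **Surroundings:** the arm is clear of everything, and the tin, jar and sieve look unmoved in the pictures. I judged that by eye and did not measure it.

**What disagreed or stayed unclear:**
- **Comb position:** the two cameras differed by about 1 mm on where the held comb was along the row, so I settled it by feel.
- **Spring catch:** I felt no clear click, and resistance only began at about 16 mm depth, not the 5 to 12 mm stated. I take it as passed because the comb stayed flush after release.
- **Final top view:** the top camera gave no usable measurement of the comb at the end, so the last checks rest on the scene camera alone.

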